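# Open the spring-lid nozzle case on the pump bench

### The job

Press down the orange release tab on the front of the grey parts case so that its blue lid springs up, let go of the tab, then push the lid over backwards until it stays fully open. Only press and push, gently, with the fingertips; leave the bearing, the gear and the jar where they stand, and finish clear of everything.

Things in the scene. Friction and masses are not known exactly. Their poses are not given: they have to be found in the camera images.
- case: grey open-topped parts case, 110 mm (x) by 130 mm (y) by 55 mm high, 5 mm walls, screwed to the bench. Origin: centre of its underside, on the bench. Its x axis points from the front wall (tab side, towards the robot) to the hinge side, y along the hinge, z up.
- lid (a joint): angle of the blue lid (rad): 0 shut, 1.9 fully open on its stop (19 degrees past upright). The tab's hook keeps it shut. Released, a spring plunger lifts it to about 0.6 and holds it there. Left short of upright (1.57) it drops back to 0.6; past upright it falls open by its weight. About 120 g; under 2 N at its edge moves it.
- release_tab (a joint): angle of the tab (rad): 0 at rest, 0.4 fully pressed (paddle tip down). Its hook clears the lid at about 0.17; a spring brings it back to 0 when let go.
- tab_press (a point): where to press: top of the orange paddle, 47.5 mm above the bench, level at rest, 40 mm wide, reaching 11 mm in front of this point; its pivot is 34 mm behind it, 20 mm before the wall. About 3 N moves the point down 6 mm (lid released), 4 N the full 13 mm to a stop. Over the pivot an upright hook, 24 mm wide, top 65.5 mm above the bench, tips up to 8 mm towards this point when pressed.
- lid_edge (a point): middle of the lid's free edge, half-way through its thickness; moves with the lid. The lid is a flat panel, 118 mm from hinge to edge, 130 mm wide, 6 mm thick; shut, its top is 61 mm above the bench and it overhangs the front wall by 8 mm. Sprung up, the edge stands about 125 mm above the bench, free below and in front, so that fingertips can push it from there.
- lid_hinge (a point): middle of the lid's hinge line, on the top of the case's far wall, 55 mm above the bench and 55 mm behind the case's centre; fixed to the case, axes as the case's. The line runs along the case's y.
- bearing_mid (a point): steel ball bearing lying flat, 52 mm across, 16 mm high; the point is its centre. Loose; leave alone.
- gear_mid (a point): steel pinion with a shaft stub, 60 mm across, 40 mm high; the point is on its axis half-way up. Loose; leave alone.
- jar_mid (a point): jar with a red cap, 54 mm across, 75 mm high; the point is on its axis half-way up. Loose; leave alone.
Things that resemble listed ones, but are neither listed nor needed, are in the scene too. Several things look just like the case: the one meant starts nearest to the robot's base.

How it is judged:
By the outcome, as a careful person would: the job done as asked, in the order asked, and still so for the second after the job is handed in, with the robot touching nothing.
It also fails if it takes over 42 s, if anything falls off the work surface, if the arm or the gripper's body presses on something with over 40 N, if the wrist force passes 120 N, or if a joint passes its speed limit or range.

### The arm

A 6-joint arm with a two-finger parallel gripper is mounted at the origin on the work surface. World frame = base frame: x ahead of the robot, y to its left, z up, the work surface at z = 0. Lengths are in m, angles in rad, forces in N, time in s.
With the tool pointing down it reaches from about 0.35 to 0.725 m from the base axis. Payload 4.3 kg.
Tool frame: the origin (TCP) lies where the fingers leave the gripper's body, on its centre line; the fingertips stand 73 mm ahead of it and the grasp point (between the pads) lies robot.hold_point_z ahead of it (robot.hold_point_z is the distance from the TCP to the grasp point, in m); z points along the fingers, y is the line along which they close (so a half turn about z gives the same grasp; the last joint's range is limited). The gripper opens to 85 mm and grips with 20 to 120 N. Pads are 22 mm wide; open, the fingers measure 114 mm over their backs; the gripper's body (76 mm by 85 mm) begins 54 mm behind the grasp point. The pads swing forward as they close: fully open they stand 13 mm farther back than shut.
Start: joints at [-1.329, 0.377, 0.081, 1.274, 0, 1.46], TCP at [0.198, -0.54, 0.304] pointing down, gripper open.
Joint ranges: [-2.72, 2.72], [-0.84, 1.66], [-1.02, 1.22], [-1.77, 2.12], [-1.37, 1.28], [-3.14, 3.14]. Speed limits (rad/s): [2.57, 2.57, 3.14, 3.14, 3.14, 3.14].

### API

Orientations are given as [roll, pitch, yaw] about the fixed x, y, z axes, in that order (R = Rz(yaw) Ry(pitch) Rx(roll)).
In Python, from workcell import robot gives the robot as it stands. The module is installed in compiled form; this text tells all that it offers.
- The arm moves only by the tool jog_arm, never from a script. Its argument "motion" is a list of rows, each a list of 5 numbers: the closure, from -1 (fully open) to 1 (shut), so that 0 is half open, then the shift along the tool's x, y, z scaled (see below), then the turn about the tool's z scaled (see below). A call has 1 to 5 rows; each row shifts and turns the commanded pose from where the row before left it, along the tool's axes as they then stand; what a row does not reach is not made up. The controller multiplies each number of a shift by 0.03 m and each number of a turn by 5 degrees. A row lasts 1/12 s, in which the tool goes at most 41.7 mm and 7.16 degrees, less where a joint would pass 70% of its speed; a pose out of reach is approached as far as the arm can. A call with a number of a shift or a turn outside -1 to 1 is refused whole. A call with a gripper value outside its range is refused whole. The fingers move at their own pace and stop on an object; "force" is the grip in N (left out, the last holds). Time passes only in rows, so rows that do not move let the fingers close. It gives the time, the measured TCP pose, the force, the opening and the grip force at its end, in the units of the state.
- robot.get_state(): the state, without advancing time (a new reading comes with each control period).
- robot.grab_frame(name): name is "scene" or "side" or "wrist"; returns the picture (384x512x3 uint8, red, green, blue); there is no depth.
- robot.calibration(name): a dict with "intrinsics" (3x3 intrinsics, pixels), "k1" (the pictures are not rectified: a ray, as slopes to the right and down, at radius r is drawn at 1 + k1 r^2 times it, then the intrinsics apply), "view" (4x4, takes a point from world to camera coordinates); the wrist camera has in their place "hand_eye" (4x4, takes a point from camera to tool coordinates, whose origin is the TCP and whose axes are the flange's). Camera axes: x right, y up, looking along -z (the intrinsics and any distortion apply to the point x, -y, -z); pixel columns grow to the right and rows downward; lengths in m; the calibration is good to about 2 mm. A picture is of the moment at which its call begins: read the wrist's pose just before it. calibration takes no time and is no camera call.
- robot.close_job(): hands the job in; it is judged then, once.
Trained networks look in the newest picture that a camera, given by its name, has taken for a name from the list of things; names that differ only in an ending like _2 or _b are one class to them, and where a whole thing is asked for, a point or a joint stands for the part that bears it (a point fixed in the world has none). Each returns a list of dicts, best first, with "score" (0 to 1); they miss things now and then, are a little off and sometimes report something else, mostly with a low value. They report only what shows in the picture. A call takes as long as a camera call. They do not tell look-alikes from the thing itself.
- robot.trace(camera, thing): "pixels" (384x512 bool, what is visible of it) and "box" ([left, top, right, bottom] in pixels, round what is visible of it).
The state is a dict: "time": time; "qpos": joint angles; "qvel": joint speeds; "joint_efforts": joint torques, N m; "tcp_pos": TCP position; "eef_rot": TCP orientation; "ft_force": force on the tool from outside, world axes, zero at the start; "wrist_torque": the same for the moment, N m; "finger_gap": finger opening in m; "grasp_force": force on a finger pad.
Only numpy, scipy, OpenCV 4.12 (cv2) and the standard library are available. Lean on these libraries where they do the work, as an engineer would, in place of code of your own. Each camera call takes 0.05 s, during which the arm holds its last target. There are 200 camera calls.

## Working session

There is one attempt and no reset: what is moved stays moved. The work goes in short steps, Python scripts to look and compute and a tool call to move; the robot and the scene stay as the last step left them, time stands still between calls to the robot, and variables do not carry over. Pictures are saved under pics/ and viewed, at most 10 in all, crops included, and the job is handed in when it is done.

Besides the shell and the picture viewer there is one more tool, called by a JSON object that holds its "op" and its "data". jog_arm: Moves the arm, as the interface text tells. Its arguments: {"type":"object","properties":{"motion":{"type":"array","items":{"type":"array","items":{"type":"number"}}},"force":{"type":"number"}},"required":["motion"]}

```bash
mkdir -p pics; python3 - <<'E'
from workcell import robot
import cv2,numpy as np
s=robot.get_state();print(s['time'],s['tcp_pos'],s['eef_rot'],robot.hold_point_z)
a=robot.grab_frame("scene");b=robot.grab_frame("side")
cv2.imwrite('pics/a.png',cv2.cvtColor(np.vstack([a,b]),cv2.COLOR_RGB2BGR)[:, :])
im=cv2.imread('pics/a.png');cv2.imwrite('pics/a1.png',cv2.resize(im,(400,600)) if 0 else np.hstack([cv2.resize(im[:384],(400,300)),cv2.resize(im[384:],(400,300))]))
cv2.imwrite('pics/s.png',im[:384]);cv2.imwrite('pics/d.png',im[384:])
for c in("scene","side"):
  for t in("case","release_tab","lid","bearing_mid","gear_mid","jar_mid"):
    for d in robot.trace(c,t):
      print(c,t,round(d['score'],2),np.round(d['box']),d['pixels'].sum(),np.argwhere(d['pixels']).mean(0)[::-1].round(1))
  print({k:np.round(v,4).tolist() for k,v in robot.calibration(c).items()})
print({k:np.round(v,4).tolist() for k,v in robot.calibration("wrist").items()})
E
```

```text
0.0 [ 0.19801916 -0.53929295  0.30294449] [-3.13953204e+00 -2.22952476e-04  3.51795328e-01] 0.0539
scene case 0.91 [257. 194. 349. 290.] 5413 [296.8 243. ]
scene case 0.63 [329. 119. 416. 199.] 4510 [370.  159.1]
scene case 0.55 [ 84. 182. 184. 275.] 5355 [130.2 225.5]
scene release_tab 0.81 [258. 194. 290. 220.] 444 [273.3 207.9]
scene release_tab 0.8 [ 95. 181. 121. 205.] 370 [107.5 191.9]
scene release_tab 0.68 [343. 118. 367. 135.] 339 [352.9 126.1]
scene lid 0.82 [ 88. 186. 172. 264.] 3852 [129.2 223.4]
scene lid 0.82 [255. 203. 348. 283.] 4072 [301.2 241.8]
scene lid 0.58 [334. 126. 416. 185.] 2924 [374.7 155.4]
scene bearing_mid 0.66 [182. 285. 210. 305.] 451 [195.2 293.3]
scene bearing_mid 0.45 [ 86. 183. 182. 274.] 5278 [130.5 226. ]
scene gear_mid 0.71 [172. 178. 199. 206.] 571 [185.3 191. ]
scene jar_mid 0.84 [ 39. 257.  84. 295.] 1182 [ 62.4 275.2]
{'intrinsics': [[432.6815, 0.0, 251.3786], [0.0, 432.6815, 191.5876], [0.0, 0.0, 1.0]], 'k1': 0.0265, 'view': [[0.5, 0.8659, 0.0103, -0.3553], [-0.7601, 0.4332, 0.4843, 0.4248], [0.4149, -0.25, 0.8748, -1.166], [0.0, 0.0, 0.0, 
[... 488 characters left out ...]
6. 100. 265. 136.] 1332 [237.9 117.6]
side bearing_mid 0.97 [345. 235. 368. 260.] 445 [356.4 245.6]
side gear_mid 0.58 [233. 242. 267. 271.] 612 [251.  256.8]
side jar_mid 0.73 [338. 341. 377. 379.] 1275 [359.2 360.6]
{'intrinsics': [[353.8052, 0.0, 257.4329], [0.0, 353.8052, 195.5518], [0.0, 0.0, 1.0]], 'k1': -0.019, 'view': [[0.8913, -0.4531, -0.0167, -0.5142], [0.3593, 0.6833, 0.6356, -0.2835], [-0.2766, -0.5725, 0.7718, -0.6397], [0.0, 0.0, 0.0, 1.0]]}
{'intrinsics': [[319.5155, 0.0, 257.0514], [0.0, 319.5155, 188.9054], [0.0, 0.0, 1.0]], 'k1': 0.0038, 'hand_eye': [[-0.0012, 0.9578, 0.2874, 0.074], [1.0, 0.0011, 0.0006, -0.0004], [0.0002, 0.2874, -0.9578, -0.0704], [0.0, 0.0, 0.0, 1.0]]}
```

View pics/s.png

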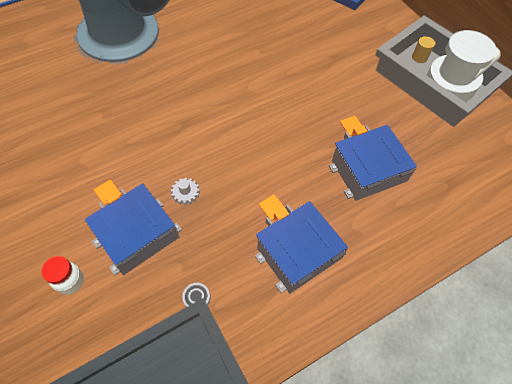

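View pics/d.png

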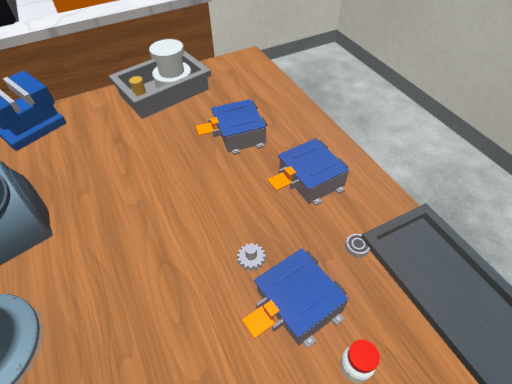

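```bash
cat > h.py <<'E'
from workcell import robot
import cv2,numpy as np
from scipy.optimize import minimize
def proj(c,P):
    k=robot.calibration(c);V=np.array(k['view']);K=np.array(k['intrinsics'])
    q=np.atleast_2d(P)@V[:3,:3].T+V[:3,3]; q=q*[1,-1,-1]
    s=q[:,:2]/q[:,2:]; s=s*(1+k['k1']*(s**2).sum(1,keepdims=True))
    return s@K[:2,:2].T+K[:2,2]
def ray(c,uv,z):
    r=minimize(lambda p:((proj(c,[p[0],p[1],z])[0]-uv)**2).sum(),[.5,0],method='Nelder-Mead',options=dict(xatol=1e-5,fatol=1e-5))
    return r.x
def world(p,L):
    c,s=np.cos(p[2]),np.sin(p[2]); L=np.atleast_2d(L)
    return L@np.array([[c,s,0],[-s,c,0],[0,0,1]])+[p[0],p[1],0]
E
python3 - <<'E'
from h import *
for uv in((131,223),(301,242),(375,155)):
    p=ray("scene",uv,.058);print(p,np.hypot(*p))
for uv in((300,291.6),(313,163),(238,118)): print('side',ray("side",uv,.058))
for n,u,v,z in(("bear",(195,293),(356,245.6),.01),("gear",(185,191),(251,257),.02),("jar",(62,275),(359,360.6),.04)):
    print(n,ray("scene",u,z),ray("side",v,z))
E
```

```text
[ 0.56912266 -0.18599782] 0.5987451761951192
[0.7734375  0.02414063] 0.7738141483467726
[0.67657498 0.31992574] 0.7484024229234238
side [ 0.56689319 -0.19245087]
side [0.76475841 0.07313544]
side [0.67796264 0.3133366 ]
bear [ 0.73761654 -0.13842762] [ 0.74202528 -0.14143096]
gear [ 0.535453   -0.06050288] [ 0.52804872 -0.06745007]
jar [ 0.59473487 -0.33574464] [ 0.59577159 -0.33508616]
```

```bash
python3 - <<'E'
from h import *
M={};T={}
for c,b in(("scene",(130,223)),("side",(300,292))):
    robot.grab_frame(c)
    for n,D in(("lid",M),("release_tab",T)):
        d=min(robot.trace(c,n),key=lambda d:np.hypot(*(np.argwhere(d['pixels']).mean(0)[::-1]-b)))
        D[c]=d['pixels']; print(c,n,d['score'],np.argwhere(d['pixels']).mean(0)[::-1])
L=np.array([[x,y,z] for x in(-.063,.055) for y in(-.065,.065) for z in(.055,.061)])
def iou(p,c):
    m=np.zeros((384*4,512*4),np.uint8);q=cv2.convexHull((proj(c,world(p,L))*4+1.5).astype(np.float32).astype(np.int32))
    cv2.fillConvexPoly(m,q,1); m=m>0; g=np.kron(M[c],np.ones((4,4)))>0
    return (m&g).sum()/(m|g).sum()
for cs in(["scene"],["side"],["scene","side"]):
    best=min((minimize(lambda p:-sum(iou(p,c) for c in cs),[.568,-.19,y],method='Nelder-Mead',options=dict(initial_simplex=[[.568,-.19,y],[.578,-.19,y],[.568,-.18,y],[.568,-.19,y+.15]],xatol=2e-4,fatol=1e-4)) for y in(-.4,0)),key=lambda r:r.fun)
    p=best.x; print(cs,p.round(4),best.fun)
for c in M: print('tabpress pred',proj(c,world(p,[-.109,0,.0475])))
E
```

```text
scene lid 0.55 [128.99819215 223.11854339]
scene release_tab 0.62 [130.08663041 225.73392087]
side lid 0.7 [300.46143437 291.52976996]
side release_tab 0.82 [260.82352941 319.2535014 ]
['scene'] [ 0.57   -0.1869  0.1445] -0.9720453829183737
['side'] [ 0.573  -0.1876  0.144 ] -0.9723332690027846
['scene', 'side'] [ 0.5715 -0.1872  0.1427] -1.916957892030227
tabpress pred [[104.39441955 187.85307981]]
tabpress pred [[251.73531426 324.77234253]]
```

{"op": "jog_arm", "data": {"motion": [[1, 0, 0, 0, 0.8], [1, 0, 0, 0, 0.8], [1, 0, 0, 0, 0.8], [1, 0.95, -0.92, 0, 0], [1, 0.95, -0.92, 0, 0]], "force": 30}}

```text
time: 1.42
tcp_pos: [0.2464, -0.4777, 0.3035]
eef_rot: [3.141, -0.0, 0.138]
ft_force: [0.7, 0.8, -0.6]
finger_gap: 0.0256
grasp_force: 0.0
```

{"op": "jog_arm", "data": {"motion": [[1, 0.95, -0.92, 0, 0], [1, 0.95, -0.92, 0, 0], [1, 0.95, -0.92, 0, 0], [1, 0.95, -0.92, 0, 0], [1, 0.95, -0.92, 0, 0]]}}

```text
time: 1.83
tcp_pos: [0.369, -0.3186, 0.3041]
eef_rot: [3.141, -0.0, 0.142]
ft_force: [0.5, 0.6, -0.2]
finger_gap: -0.0001
grasp_force: 0.0
```

{"op": "jog_arm", "data": {"motion": [[1, 0.9, -0.9, 0, 0], [1, 0.6, -0.6, 0, 0], [1, 0, 0, 0.5, 0], [1, 0, 0, 0.5, 0], [1, 0, 0, 0, 0]]}}

```text
time: 2.25
tcp_pos: [0.4057, -0.2678, 0.2716]
eef_rot: [-3.139, 0.003, 0.144]
ft_force: [-0.6, 0.2, -0.8]
finger_gap: -0.0003
grasp_force: 0.0
```

```bash
cat > st.py <<'E'
from h import *
s=robot.get_state()
t=np.array(s['tcp_pos']);p=(.5715,-.1872,.1427);d=t[:2]-p[:2];c,n=np.cos(p[2]),np.sin(p[2])
print('t',s['time'],'case-frame tool x %.4f y %.4f tip z %.4f'%(c*d[0]+n*d[1],-n*d[0]+c*d[1],t[2]-.073),'rot',np.round(s['eef_rot'],3),'F',np.round(s['ft_force'],2),'gap',s['finger_gap'])
E
cat > wr.py <<'E'
from h import *
def wproj(P):
    from scipy.spatial.transform import Rotation as R
    s=robot.get_state();k=robot.calibration("wrist");K=np.array(k['intrinsics']);H=np.array(k['hand_eye'])
    q=(np.atleast_2d(P)-s['tcp_pos'])@R.from_euler('xyz',s['eef_rot']).as_matrix()
    q=(q-H[:3,3])@H[:3,:3]*[1,-1,-1]; u=q[:,:2]/q[:,2:]; u=u*(1+k['k1']*(u**2).sum(1,keepdims=True))
    return u@K[:2,:2].T+K[:2,2]
E
python3 st.py; python3 - <<'E'
from wr import *
P=(.5715,-.1872,.1427)
im=cv2.cvtColor(robot.grab_frame("wrist"),cv2.COLOR_RGB2BGR)
for L in([-.12,.02,.0475],[-.12,-.02,.0475],[-.109,0,.0475],[-.063,.065,.061],[-.063,-.065,.061],[.055,.065,.061],[.055,-.065,.061]):
    q=wproj(world(P,L))[0];print(L,q.round());cv2.circle(im,tuple(int(v) for v in q),4,(0,255,0),1)
cv2.imwrite('pics/w.png',im)
E
```

```text
t 2.25 case-frame tool x -0.1756 y -0.0562 tip z 0.1986 rot [-3.139e+00  3.000e-03  1.440e-01] F [-0.56  0.21 -0.82] gap -0.00032104590177412385
[-0.12, 0.02, 0.0475] [173. 114.]
[-0.12, -0.02, 0.0475] [218. 114.]
[-0.109, 0, 0.0475] [195. 101.]
[-0.063, 0.065, 0.061] [108.  42.]
[-0.063, -0.065, 0.061] [269.  42.]
[0.055, 0.065, 0.061] [  85. -142.]
[0.055, -0.065, 0.061] [ 270. -142.]
```

View pics/w.png

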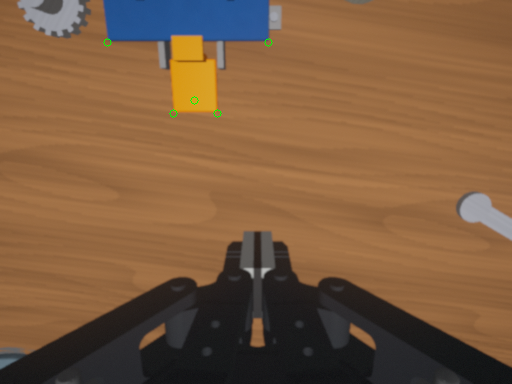

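The wrist view shows the orange paddle at (173–217, 60–112) and the lid edge at row 42; both are within 1–2 px of my projected model, so the pose is good. Moving above the tab.

{"op": "jog_arm", "data": {"motion": [[1, 0.7, -0.62, 0.5, 0], [1, 0.7, -0.62, 0.5, 0], [1, 0.7, -0.62, 0.5, 0], [1, 0, 0, 0.8, 0], [1, 0, 0, 0.8, 0]]}}

```text
time: 2.72
tcp_pos: [0.4627, -0.2051, 0.1817]
eef_rot: [3.139, -0.003, 0.144]
ft_force: [-0.3, -0.8, 0.2]
finger_gap: -0.0002
grasp_force: 0.0
```

{"op": "jog_arm", "data": {"motion": [[1, 0, 0, 0.5, 0], [1, 0, 0, 0, 0], [1, 0, 0, 0, 0]]}}

```text
time: 2.97
tcp_pos: [0.4605, -0.2054, 0.1662]
eef_rot: [-3.141, 0.001, 0.142]
ft_force: [0.1, 0.1, -0.0]
finger_gap: -0.0001
grasp_force: 0.0
```

```bash
python3 st.py
```

```text
t 2.9667 case-frame tool x -0.1124 y -0.0022 tip z 0.0932 rot [-3.141e+00  1.000e-03  1.420e-01] F [ 0.12  0.12 -0.01] gap -0.00013254467077080707
```

{"op": "jog_arm", "data": {"motion": [[1, 0, 0, 0.7, 0], [1, 0, 0, 0.5, 0], [1, 0, 0, 0.25, 0], [1, 0, 0, 0.15, 0], [1, 0, 0, 0.1, 0]]}}

```text
time: 3.38
tcp_pos: [0.4611, -0.2058, 0.1157]
eef_rot: [3.141, -0.001, 0.142]
ft_force: [-2.4, 0.4, 2.1]
finger_gap: 0.0002
grasp_force: 1.3
```

{"op": "jog_arm", "data": {"motion": [[1, 0, 0, 0.1, 0], [1, 0, 0, 0, 0], [1, 0, 0, 0, 0]]}}

```text
time: 3.63
tcp_pos: [0.4614, -0.2057, 0.1128]
eef_rot: [3.14, -0.001, 0.142]
ft_force: [-1.6, 0.2, 3.2]
finger_gap: -0.0002
grasp_force: 1.7
```

```bash
python3 st.py; python3 - <<'E'
from h import *
cv2.imwrite('pics/d2.png',cv2.cvtColor(robot.grab_frame("side"),cv2.COLOR_RGB2BGR))
E
```

```text
t 3.6333 case-frame tool x -0.1116 y -0.0026 tip z 0.0398 rot [ 3.14e+00 -1.00e-03  1.42e-01] F [-1.63  0.19  3.21] gap -0.0001653796849806188
```

View pics/d2.png

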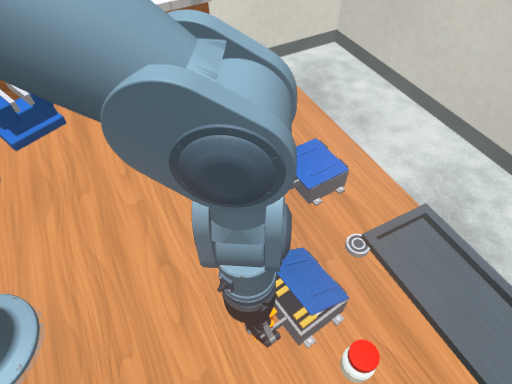

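The side view shows the lid sprung up, with the case interior visible at (300, 310). Releasing the tab by rising straight up.

{"op": "jog_arm", "data": {"motion": [[1, 0, 0, -0.5, 0], [1, 0, 0, -0.8, 0], [1, 0, 0, -0.8, 0], [1, 0, 0, 0, 0], [1, 0, 0, 0, 0]]}}

```text
time: 4.1
tcp_pos: [0.4622, -0.2058, 0.1766]
eef_rot: [3.139, -0.004, 0.143]
ft_force: [0.2, 0.9, -0.6]
finger_gap: -0.0
grasp_force: 0.0
```

```bash
python3 st.py; python3 - <<'E'
from wr import *
P=(.5715,-.1872,.1427)
im=cv2.cvtColor(robot.grab_frame("wrist"),cv2.COLOR_RGB2BGR)
a=.6
for y in(-.065,.065):
    q=wproj(world(P,[.055-.118*np.cos(a),y,.058+.118*np.sin(a)]))[0];print(q.round());cv2.circle(im,tuple(int(v) for v in q),4,(0,255,0),1)
cv2.imwrite('pics/w2.png',im)
E
```

```text
t 4.1 case-frame tool x -0.1108 y -0.0029 tip z 0.1036 rot [ 3.139 -0.004  0.143] F [ 0.16  0.86 -0.55] gap -2.8450393115982173e-06
[429. 106.]
[ 75. 107.]
```

View pics/w2.png

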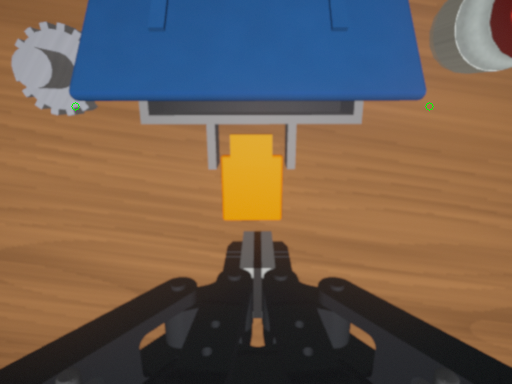

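The lid is sprung up, with its front edge at row 98; the tab is back at rest and free. Approaching the edge.

{"op": "jog_arm", "data": {"motion": [[1, 0.6, 0, 0, 0], [1, 0.6, 0, 0, 0], [1, 0.4, 0, 0, 0], [1, 0.2, 0, 0, 0], [1, 0, 0, 0, 0]]}}

```text
time: 4.57
tcp_pos: [0.5147, -0.1971, 0.1737]
eef_rot: [-3.141, 0.001, 0.143]
ft_force: [-0.9, 0.8, -0.7]
finger_gap: 0.0002
grasp_force: 0.0
```

{"op": "jog_arm", "data": {"motion": [[1, 0.25, 0, -0.25, 0], [1, 0.25, 0, -0.3, 0], [1, 0.3, 0, -0.25, 0], [1, 0.3, 0, -0.25, 0], [1, 0, 0, 0, 0]]}}

```text
time: 4.98
tcp_pos: [0.5476, -0.1929, 0.2072]
eef_rot: [3.141, -0.001, 0.143]
ft_force: [-0.1, -0.4, 0.8]
finger_gap: 0.0002
grasp_force: 0.3
```

```bash
python3 st.py; python3 - <<'E'
from h import *
im=np.hstack([robot.grab_frame("scene")[100:350,:300],robot.grab_frame("side")[150:,150:450][:250]][:1]+[np.pad(robot.grab_frame("side")[134:384,150:450],((0,0),(0,0),(0,0)))])
cv2.imwrite('pics/m.png',cv2.cvtColor(im,cv2.COLOR_RGB2BGR))
E
```

```text
t 4.9833 case-frame tool x -0.0245 y -0.0023 tip z 0.1342 rot [ 3.141e+00 -1.000e-03  1.430e-01] F [-0.12 -0.42  0.76] gap 0.00017260526691370128
```

View pics/m.png

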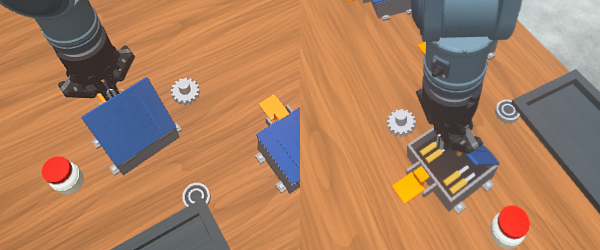

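The fingers are in front of the raised lid edge and the lid follows them. Continuing along the arc.

{"op": "jog_arm", "data": {"motion": [[1, 0.35, 0, -0.2, 0], [1, 0.35, 0, -0.2, 0], [1, 0.4, 0, -0.1, 0], [1, 0.4, 0, -0.1, 0], [1, 0.35, 0, 0, 0]]}}

```text
time: 5.55
tcp_pos: [0.6017, -0.1851, 0.2242]
eef_rot: [-3.141, 0.001, 0.142]
ft_force: [0.7, 0.3, -0.7]
finger_gap: -0.0
grasp_force: 0.1
```

{"op": "jog_arm", "data": {"motion": [[1, 0.35, 0, 0, 0], [1, 0.35, 0, 0, 0], [1, 0.3, 0, 0, 0], [1, 0, 0, 0, 0], [1, 0, 0, 0, 0]]}}

```text
time: 5.97
tcp_pos: [0.6309, -0.1807, 0.2234]
eef_rot: [-3.141, 0.002, 0.142]
ft_force: [0.1, 0.2, 0.9]
finger_gap: -0.0002
grasp_force: 0.0
```

```bash
python3 st.py; python3 - <<'E'
from h import *
im=np.hstack([robot.grab_frame("scene")[100:350,:300],robot.grab_frame("side")[134:384,150:450]])
cv2.imwrite('pics/m2.png',cv2.cvtColor(im,cv2.COLOR_RGB2BGR))
E
```

```text
t 5.9667 case-frame tool x 0.0597 y -0.0020 tip z 0.1504 rot [-3.141e+00  2.000e-03  1.420e-01] F [0.13 0.2  0.93] gap -0.00015262794301231593
```

View pics/m2.png

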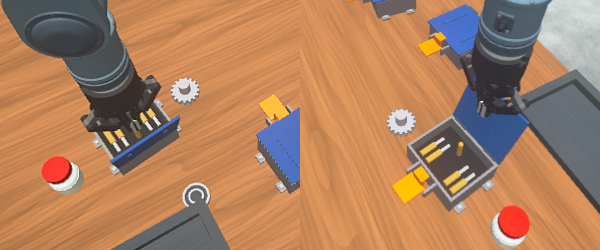

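The lid is past upright and leans away from the fingers. Backing off and up.

{"op": "jog_arm", "data": {"motion": [[1, -0.6, 0, -0.4, 0], [1, -0.8, 0, -0.8, 0], [1, -0.8, 0, -0.8, 0], [1, -0.8, 0, -0.8, 0], [1, -0.8, 0, -0.5, 0]]}}

```text
time: 6.48
tcp_pos: [0.5174, -0.1972, 0.3258]
eef_rot: [3.14, -0.002, 0.142]
ft_force: [0.2, -1.0, 0.4]
finger_gap: -0.0002
grasp_force: 0.0
```

{"op": "jog_arm", "data": {"motion": [[1, -0.9, 0, 0, 0], [1, -0.9, 0, 0, 0], [1, 0, 0, 0, 0], [1, 0, 0, 0, 0], [1, 0, 0, 0, 0]]}}

```text
time: 6.9
tcp_pos: [0.4652, -0.2046, 0.3235]
eef_rot: [3.141, -0.001, 0.142]
ft_force: [0.5, 0.6, 1.2]
finger_gap: 0.0
grasp_force: 0.0
```

```bash
python3 st.py; python3 - <<'E'
from wr import *
P=(.5715,-.1872,.1427)
a=robot.grab_frame("side").copy();w=robot.grab_frame("wrist").copy()
th=1.9
for y in(-.065,.065):
    L=world(P,[.055-.118*np.cos(th),y,.058+.118*np.sin(th)])
    for im,q in((a,proj("side",L)[0]),(w,wproj(L)[0])): cv2.circle(im,tuple(int(v) for v in q),4,(0,255,0),1)
cv2.imwrite('pics/f.png',cv2.cvtColor(np.hstack([cv2.resize(x,(400,300)) for x in(a,w)]),cv2.COLOR_RGB2BGR))
E
```

```text
t 6.9 case-frame tool x -0.1077 y -0.0021 tip z 0.2505 rot [ 3.141e+00 -1.000e-03  1.420e-01] F [0.54 0.6  1.19] gap 3.664756096789413e-05
```

View pics/f.png

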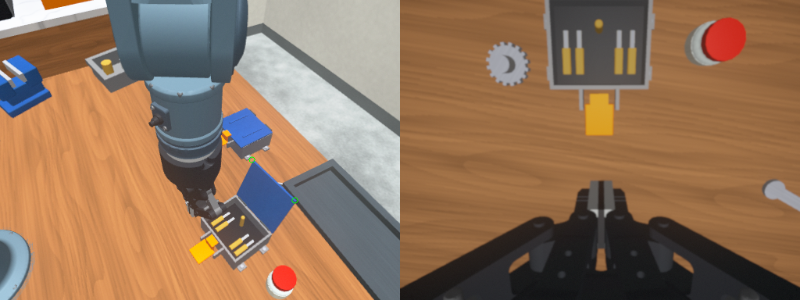

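The side view shows the lid's upper corners at the predicted fully open positions, (252, 158) and (295, 200). The gripper is clear, and the gear and jar have not moved.

```bash
python3 -c "
from workcell import robot
print(robot.close_job())"
```

```text
the job is handed in; nothing more can be done
None
```

The job is handed in at about 7 s: the tab was pressed and let go, the lid stands fully open on its stop, the gear and jar are where they started (the bearing was out of the last views, but the arm never went near it), and the arm is clear of everything.

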